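# Find the full jaggery tin by heft

## Task

Three identical closed steel tins of jaggery stand about on the marble ledge; one is full, the other two are nearly empty, and only their weight tells. Heft them to find the heaviest, stand the two lighter ones upright in rings of the wire caddy, down on its base and let go, and finish with the heaviest still in the gripper, held up still and upright at least 10 cm clear above the ledge and carried by nothing but the gripper: the program ends while holding it. Keep the tins upright and do not drop them, and leave the kettle, glasses and everything else where they are.

Things in the scene. Friction and masses are not known exactly. Their poses are not given: they have to be found in the camera images.
- tin_a_center (a point): one of three outwardly identical closed steel tins: round, 64 mm in diameter, 100 mm tall, smooth sides, cap lid that stays on, flat top; starts standing on the ledge. Point on its axis half-way up, 50 mm above its underside; z up its axis. With its content the one full tin weighs 340 to 400 g, the two nearly empty ones 120 to 210 g; which is full changes from start to start and cannot be seen
- tin_b_center (a point): another of the three tins, outwardly just like tin_a (64 mm in diameter, 100 mm tall, point on the axis 50 mm above its underside); it too may be the full one
- tin_c_center (a point): another of the three tins, outwardly just like tin_a (64 mm in diameter, 100 mm tall, point on the axis 50 mm above its underside); it too may be the full one
- tin_a: the same tin as point tin_a_center; origin at the centre of its underside
- tin_b: the same tin as point tin_b_center; origin at the centre of its underside
- tin_c: the same tin as point tin_c_center; origin at the centre of its underside
- caddy: low stainless wire caddy, fixed to the ledge: sheet base 88 (x) by 284 mm (y), 4 mm thick, with three round wire rings in a row along its y, 95 mm apart; origin at the centre of its underside, at ledge height. At each end, 141 mm from the middle, a wire handle loop rises to 59 mm. Tins in neighbouring rings are 31 mm apart; fingers closing across the row (along the caddy's x) have the most room
- ring_1 (a point): centre of the ring at the +y end of the caddy, on its base sheet 4 mm above the ledge, where the underside of a tin belongs; axes as the caddy's. Ring of 5 mm wire, inside diameter 72 mm (4 mm of play round a tin), its top 30.5 mm above the ledge
- ring_2 (a point): centre of the middle ring of the caddy, on its base sheet 4 mm above the ledge, where the underside of a tin belongs; axes as the caddy's. Ring of 5 mm wire, inside diameter 72 mm (4 mm of play round a tin), its top 30.5 mm above the ledge
- ring_3 (a point): centre of the ring at the -y end of the caddy, on its base sheet 4 mm above the ledge, where the underside of a tin belongs; axes as the caddy's. Ring of 5 mm wire, inside diameter 72 mm (4 mm of play round a tin), its top 30.5 mm above the ledge
- kettle: tall aluminium kettle, 150 mm across, 240 mm high with its handle, spout along its x; loose, to be left alone; origin under its middle
- dabba: wide steel dabba with a latched lid, 134 mm across, 115 mm high with its handle; loose, to be left alone; origin under its middle
- pot_holder: red silicone pot holder disc, 150 mm across, 8 mm thick, lying flat; loose, to be left alone; origin under its middle
- rolling_stand: round wooden rolling stand (board on three feet), 180 mm across, 46 mm high; loose, to be left alone; origin under its middle
- tray: round steel tray, 260 mm across, rim 14 mm high, fixed, carrying four glasses; origin under its middle
- glass_1: tea glass on the tray, 62 mm across the rim, 88 mm high; loose, to be left alone; origin under its middle
- glass_2: tea glass on the tray, 62 mm across the rim, 88 mm high; loose, to be left alone; origin under its middle
- glass_3: tea glass on the tray, 62 mm across the rim, 88 mm high; loose, to be left alone; origin under its middle
- glass_4: tea glass on the tray, 62 mm across the rim, 88 mm high; loose, to be left alone; origin under its middle

How it is judged:
By the outcome, as a careful person would: the job done as asked, in the order asked, and still so for the second after the job is handed in, while the arm keeps its last pose, push and grip.
It also fails if it takes over 72 s, if anything falls off the work surface, if the arm or the gripper's body presses on something with over 40 N, if the wrist force passes 120 N, or if a joint passes its speed limit or range.

## Robot

A 6-joint arm with a two-finger parallel gripper is mounted at the origin on the work surface. World frame = base frame: x ahead of the robot, y to its left, z up, the work surface at z = 0. Lengths are in m, angles in rad, forces in N, time in s.
With the tool pointing down it reaches from about 0.325 to 0.775 m from the base axis. Payload 9.3 kg.
Tool frame: the origin (TCP) lies midway between the tips of the shut fingers; the grasp point (between the pads) lies 19 mm behind it (robot.grasp_offset is the distance from the TCP to the grasp point, in m); z points along the fingers, y is the line along which they close (so a half turn about z gives the same grasp; the last joint's range is limited). The gripper opens to 85 mm and grips with 20 to 120 N. Pads are 22 mm wide; open, the fingers measure 114 mm over their backs; the gripper's body (76 mm by 85 mm) begins 54 mm behind the grasp point. The pads swing forward as they close: fully open they stand 13 mm farther back than shut.
Start: joints at [-1.261, 0.259, 0.021, 1.334, 0, 1.418], TCP at [0.246, -0.492, 0.231] pointing down, gripper open.
Joint ranges: [-3.04, 3.04], [-0.91, 1.82], [-1.04, 1.36], [-1.92, 1.95], [-1.52, 1.45], [-3.14, 3.14]. Speed limits (rad/s): [2.22, 2.22, 2.79, 3.14, 3.14, 3.14].

## Interface

Orientations are given as a unit quaternion [w, x, y, z].
In Python, from plant import robot, eyes gives the robot as it stands.
- The arm moves only by the tool jog_arm, never from a script. Its argument "increments" is a list of rows, each an object of numbers: "tx", "ty", "tz": the shift along the world's x, y, z in mm; "wx", "wy", "wz": the turn, a rotation vector about the world's x, y, z in rad; "hand": the finger opening in mm, from 0 to 85.4. In form: [{"tx": .., "ty": .., "tz": .., "wx": .., "wy": .., "wz": .., "hand": ..}, ...]. A call has 1 to 8 rows; each row shifts and turns the commanded pose from where the row before left it; what a row does not reach is not made up. A row lasts 1/12 s, in which the tool goes at most 41.7 mm and 7.16 degrees, less where a joint would pass 70% of its speed; a pose out of reach is approached as far as the arm can. A call is refused whole if a number of a shift passes 41.7 or a number of a turn 0.125, either way. A call with a gripper value outside its range is refused whole. The fingers move at their own pace and stop on an object; "grip_force" is the grip in N (left out, the last holds). Time passes only in rows, so rows that do not move let the fingers close. It gives the time, the measured TCP pose, the force, the opening and the grip force at its end, in the units of the state.
- robot.observe(): the state, without advancing time (a new reading comes with each control period).
- eyes.capture(name): name is "side" or "top" or "wrist"; returns the picture (420x560x3 uint8, blue, green, red); there is no depth.
- eyes.calibration(name): a dict with "mtx" (3x3 intrinsics, pixels), "R" (3x3) and "t" (3): a world point X has camera coordinates R X + t. Camera axes: x right, y down, z forward; pixel columns grow to the right and rows downward; lengths in m; the calibration is good to about 2 mm. A picture is of the moment at which its call begins: read the wrist's pose just before it. calibration takes no time and is no camera call; for the wrist camera it gives the pose at the moment of the call.
- robot.close_job(): hands the job in; it is judged then, once.
The state is a dict: "t": time; "qpos": joint angles; "joint_velocities": joint speeds; "joint_torque": joint torques, N m; "tcp_pos": TCP position; "ee_rot": TCP orientation; "contact_force": force on the tool from outside, world axes, zero at the start; "torque": the same for the moment, N m; "opening": opening from 0.0 (shut) to 1.0 (fully open); "grip_force": force on a finger pad.
Only numpy, scipy, OpenCV 4.12 (cv2) and the standard library are available. Lean on these libraries where they do the work, as an engineer would, in place of code of your own. Each camera call takes 0.05 s, during which the arm holds its last target. There are 200 camera calls.

## Working session

There is one attempt and no reset: what is moved stays moved. The work goes in short steps, Python scripts to look and compute and a tool call to move; the robot and the scene stay as the last step left them, time stands still between calls to the robot, and variables do not carry over. Pictures are saved under pics/ and viewed, at most 10 in all, crops included, and the job is handed in when it is done.

Besides the shell and the picture viewer there is one more tool, called after "Emit:" as name([rows], argument=value, ...), one row to a line, values as JSON. jog_arm: Moves the arm, as the interface text tells. Its arguments: {"type":"object","properties":{"increments":{"type":"array","items":{"type":"object","properties":{"tx":{"type":"number"},"ty":{"type":"number"},"tz":{"type":"number"},"wx":{"type":"number"},"wy":{"type":"number"},"wz":{"type":"number"},"hand":{"type":"number"}}}},"grip_force":{"type":"number"}},"required":["increments"]}

```bash
ls; mkdir -p pics; python3 - <<'E'
from plant import robot, eyes
import cv2
s=robot.observe(); print({k:(v if not hasattr(v,'round') or isinstance(v,float) else v) for k,v in s.items()}, robot.grasp_offset)
for n in ("top","side"):
    cv2.imwrite(f"pics/{n}1.png",eyes.capture(n)); c=eyes.calibration(n); print(n,c)
E
```

```text
pics
{'t': 0.0, 'qpos': array([-1.26062274e+00,  2.59202132e-01,  2.07331236e-02,  1.33371147e+00,
        5.00736300e-05,  1.41823191e+00]), 'joint_velocities': array([-0.00072924,  0.00258313, -0.0003869 , -0.00023989,  0.00087775,
        0.00038887]), 'joint_torque': array([ 2.59769477e-04, -5.55643630e+01,  3.44525886e+01,  1.39236552e-02,
       -2.85566557e-04,  5.83345127e-06]), 'tcp_pos': array([ 0.24545557, -0.49186121,  0.23064951]), 'ee_rot': array([-6.91901042e-04,  9.73353152e-01,  2.29310189e-01, -2.95233746e-05]), 'contact_force': array([-0.55719988, -0.33169731,  0.12922602]), 'torque': array([0.00206452, 0.0297161 , 0.00523659]), 'grip_force': 0.0, 'opening': 1.0010114369867282} 0.0187
top {'mtx': array([[501.30805847,   0.        , 285.26967555],
       [  0.        , 501.30805847, 207.58146642],
       [  0.        ,   0.        ,   1.        ]]), 'R': array([[ 0.02253318, -0.99973964,  0.00359187],
       [-0.99718555, -0.0227323 , -0.07144382],
       [ 0.07150687, -0.0019719 , -0.99743816]]), 't': array([0.02238362, 0.5234833 , 1.34298867])}
side {'mtx': array([[384.49647223,   0.        , 279.97825323],
       [  0.        , 384.49647223, 212.28114708],
       [  0.        ,   0.        ,   1.        ]]), 'R': array([[-0.93314726, -0.3594863 ,  0.00240681],
       [-0.27887999,  0.71965384, -0.635865  ],
       [ 0.22685268, -0.5940269 , -0.77179654]]), 't': array([0.48598789, 0.15260151, 0.9102561 ])}
```

View pics/top1.png

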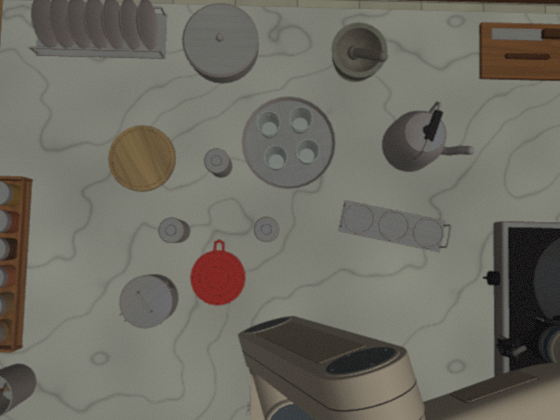

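View pics/side1.png

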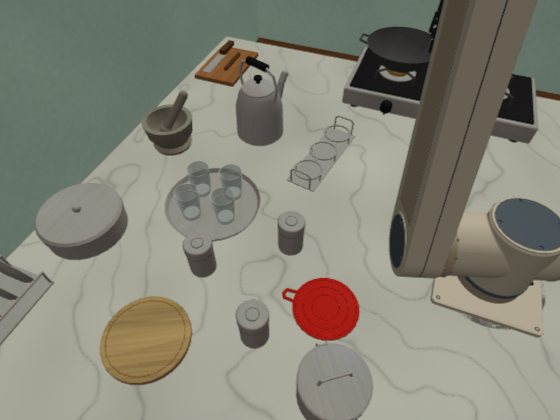

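Top view: tin lids near (217,161), (172,230) and (265,229), and the caddy rings near (357,218), (392,226) and (428,232). The side view agrees. I'll refine these with an enlarged crop.

```bash
cat > h.py <<'E'
import numpy as np, cv2
from plant import robot, eyes
def ray(c,uv,z):
    d=c["R"].T@np.linalg.solve(c["mtx"],[uv[0],uv[1],1.]); o=-c["R"].T@c["t"]
    return o+d*(z-o[2])/d[2]
def proj(c,X):
    p=c["mtx"]@(c["R"]@np.asarray(X,float)+c["t"]); return p[:2]/p[2]
E
python3 - <<'E'
from h import *
im=cv2.imread("pics/top1.png"); c=eyes.calibration("top")
for uv in [(217,161),(172,230),(265,229)]: print(uv,ray(c,uv,.1).round(4))
for uv in [(357,218),(392,226),(428,232)]: print(uv,ray(c,uv,.028).round(4))
big=np.zeros((600,800,3),np.uint8)
a=cv2.resize(im[190:265,330:460],None,fx=6,fy=6,interpolation=cv2.INTER_CUBIC)[:,:780]
a=a[:450]
b=cv2.resize(im[140:250,150:290],None,fx=4,fy=4,interpolation=cv2.INTER_CUBIC)
cv2.imwrite("pics/cad.png",a); cv2.imwrite("pics/tins.png",b)
E
```

```text
(217, 161) [0.633  0.2125 0.1   ]
(172, 230) [0.4533 0.3211 0.1   ]
(265, 229) [0.4612 0.0848 0.1   ]
(357, 218) [ 0.4984 -0.1596  0.028 ]
(392, 226) [ 0.479  -0.2542  0.028 ]
(428, 232) [ 0.4651 -0.3512  0.028 ]
```

View pics/cad.png

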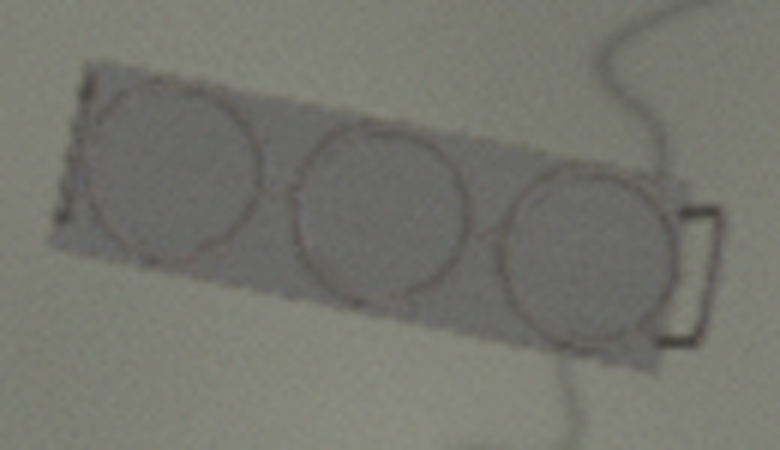

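View pics/tins.png

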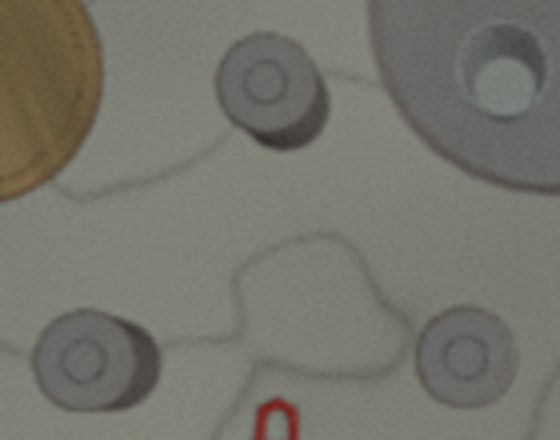

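```bash
python3 - <<'E'
from h import *
c=eyes.calibration("top")
for u,v in [(266,83),(83,360),(466,357)]: 
    p=ray(c,(150+u/4-.375,140+v/4-.375),.1); print(p.round(4),np.hypot(*p[:2]))
R=np.array([ray(c,(330+u/6-.42,190+v/6-.42),.028) for u,v in [(174,172),(381,214),(588,256)]])
print(R.round(4),np.linalg.norm(np.diff(R,axis=0),axis=1)); d=R[0]-R[2]; print("row yaw from +y", np.arctan2(-d[0],d[1]))
from scipy.spatial.transform import Rotation as Ro
q=robot.observe()["ee_rot"]; print(Ro.from_quat(q[[1,2,3,0]]).as_matrix().round(3))
for n in["top"]: pass
w=eyes.calibration("wrist"); print(w["mtx"][0,0], (-w["R"].T@w["t"]).round(3), w["R"].round(3))
E
```

```text
[0.6345 0.2148 0.1   ] 0.6699098687566469
[0.4542 0.3253 0.1   ] 0.5586357345896201
[0.4616 0.0819 0.1   ] 0.4687825464116778
[[ 0.4979 -0.1639  0.028 ]
 [ 0.4811 -0.2571  0.028 ]
 [ 0.4644 -0.3501  0.028 ]] [0.09465367 0.0945116 ]
row yaw from +y -0.177985155254488
[[ 0.895  0.446 -0.   ]
 [ 0.446 -0.895  0.001]
 [ 0.    -0.001 -1.   ]]
342.40422271821404 [ 0.309 -0.46   0.373] [[ 0.446 -0.895 -0.002]
 [-0.858 -0.429  0.282]
 [-0.253 -0.124 -0.959]]
```

Estimates: the tins are at A (0.6345, 0.215), B (0.454, 0.325) and C (0.4616, 0.082). The lids measure 64 mm. The ring spacing comes out at 94.6 mm against the true 95. Moving above tin C with the finger line along the caddy's x.

Emit:
jog_arm([
  {"tx": 13.5, "ty": 35.9, "wz": 0.0582, "hand": 85},
  {"tx": 13.5, "ty": 35.9, "wz": 0.0582},
  {"tx": 13.5, "ty": 35.9, "wz": 0.0582},
  {"tx": 13.5, "ty": 35.9, "wz": 0.0582},
  {"tx": 13.5, "ty": 35.9, "wz": 0.0582},
  {"tx": 13.5, "ty": 35.9, "wz": 0.0582},
  {"tx": 13.5, "ty": 35.9, "wz": 0.0582},
  {"tx": 13.5, "ty": 35.9, "wz": 0.0582},
], grip_force=40)

```text
validation failed for argument at $.in...
```

Emit:
jog_arm([
  {"tx": 13.5, "ty": 35.9, "wz": 0.0582},
  {"tx": 13.5, "ty": 35.9, "wz": 0.0582},
  {"tx": 13.5, "ty": 35.9, "wz": 0.0582},
  {"tx": 13.5, "ty": 35.9, "wz": 0.0582},
  {"tx": 13.5, "ty": 35.9, "wz": 0.0582},
  {"tx": 13.5, "ty": 35.9, "wz": 0.0582},
  {"tx": 13.5, "ty": 35.9, "wz": 0.0582},
  {"tx": 13.5, "ty": 35.9, "wz": 0.0582},
])

```text
validation failed for argument at $.in...
```

Emit:
jog_arm([
  {"tz": -20},
  {"tz": -20},
  {},
])

```text
validation failed for argument at $.in...
```

```bash
cat >> h.py <<'E'
from scipy.spatial.transform import Rotation as Ro
def st():
    s=robot.observe(); M=Ro.from_quat(s["ee_rot"][[1,2,3,0]]).as_matrix()
    print("t%.2f"%s["t"],"tcp",s["tcp_pos"].round(4),"F",s["contact_force"].round(2),"open",round(s["opening"]*85.4,1),"grip",s["grip_force"],"z",M[:,2].round(3),"yaw",np.arctan2(M[1,1],M[0,1]).round(4))
    return s
E
python3 - <<'E'
from h import *
st(); im=eyes.capture("wrist"); cv2.imwrite("pics/w1.png",im); c=eyes.calibration("wrist")
print(proj(c,[.4616,.0819,.1]),proj(c,[.4616,.0819,0]))
np.save("w1.npy",np.vstack([c["R"],c["t"],c["mtx"]]))
E
```

```text
t0.10 tcp [ 0.2455 -0.4919  0.2308] F [ 0.11  0.23 -0.64] open 85.6 grip 0.0 z [-0.     0.001 -1.   ] yaw -1.108
[-637.41217761 -755.78340638] [-287.89802993 -425.38512209]
```

View pics/w1.png

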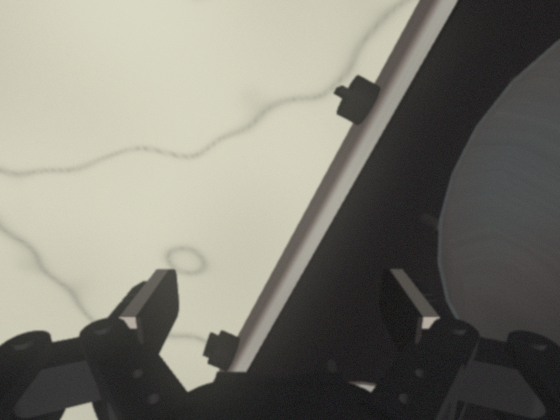

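The picture shows only the stove edge and the fingers, because all three moves were refused by validation. Rows probably need all seven numbers, so I'll retry with full rows.

Emit:
jog_arm([
  {"tx": 13.5, "ty": 35.9, "tz": 0, "wx": 0, "wy": 0, "wz": 0.0582, "hand": 85},
  {"tx": 13.5, "ty": 35.9, "tz": 0, "wx": 0, "wy": 0, "wz": 0.0582, "hand": 85},
  {"tx": 13.5, "ty": 35.9, "tz": 0, "wx": 0, "wy": 0, "wz": 0.0582, "hand": 85},
  {"tx": 13.5, "ty": 35.9, "tz": 0, "wx": 0, "wy": 0, "wz": 0.0582, "hand": 85},
  {"tx": 13.5, "ty": 35.9, "tz": 0, "wx": 0, "wy": 0, "wz": 0.0582, "hand": 85},
  {"tx": 13.5, "ty": 35.9, "tz": 0, "wx": 0, "wy": 0, "wz": 0.0582, "hand": 85},
  {"tx": 13.5, "ty": 35.9, "tz": 0, "wx": 0, "wy": 0, "wz": 0.0582, "hand": 85},
  {"tx": 13.5, "ty": 35.9, "tz": 0, "wx": 0, "wy": 0, "wz": 0.0582, "hand": 85},
], grip_force=40)

```text
t: 0.82
tcp_pos: [0.3536, -0.2031, 0.2313]
ee_rot: [0.0, 0.894, 0.449, 0.0]
contact_force: [1.2, -0.2, -0.0]
opening: 0.995
grip_force: 0.0
```

Emit:
jog_arm([
  {"tx": 13.5, "ty": 35.9, "tz": 0, "wx": 0, "wy": 0, "wz": 0.0582, "hand": 85},
  {"tx": 13.5, "ty": 35.9, "tz": 0, "wx": 0, "wy": 0, "wz": 0.0582, "hand": 85},
  {"tx": 13.5, "ty": 35.9, "tz": 0, "wx": 0, "wy": 0, "wz": 0.0582, "hand": 85},
  {"tx": 13.5, "ty": 35.9, "tz": 0, "wx": 0, "wy": 0, "wz": 0.0582, "hand": 85},
  {"tx": 13.5, "ty": 35.9, "tz": 0, "wx": 0, "wy": 0, "wz": 0.0582, "hand": 85},
  {"tx": 13.5, "ty": 35.9, "tz": 0, "wx": 0, "wy": 0, "wz": 0.0582, "hand": 85},
  {"tx": 13.5, "ty": 35.9, "tz": 0, "wx": 0, "wy": 0, "wz": 0.0582, "hand": 85},
  {"tx": 13.5, "ty": 35.9, "tz": 0, "wx": 0, "wy": 0, "wz": 0.0582, "hand": 85},
])

```text
t: 1.48
tcp_pos: [0.4617, 0.0843, 0.2313]
ee_rot: [0.0, 0.766, 0.643, 0.0]
contact_force: [1.2, -0.7, -0.2]
opening: 0.995
grip_force: 0.0
```

Emit:
jog_arm([
  {"tx": 0, "ty": 0, "tz": -20, "wx": 0, "wy": 0, "wz": 0, "hand": 85},
  {"tx": 0, "ty": 0, "tz": -20, "wx": 0, "wy": 0, "wz": 0, "hand": 85},
  {"tx": 0, "ty": 0, "tz": 0, "wx": 0, "wy": 0, "wz": 0, "hand": 85},
])

```text
t: 1.73
tcp_pos: [0.4598, 0.0832, 0.188]
ee_rot: [-0.002, 0.766, 0.643, -0.002]
contact_force: [0.2, -1.2, -0.6]
opening: 0.993
grip_force: 0.0
```

```bash
python3 - <<'E'
from h import *
st(); c=eyes.calibration("wrist"); im=eyes.capture("wrist"); cv2.imwrite("pics/w2.png",im)
print(proj(c,[.4616,.0819,.1]),proj(c,[.4616,.0819,0]))
np.save("w2.npy",np.vstack([c["R"],c["t"],c["mtx"]]))
E
```

```text
t1.73 tcp [0.4598 0.0832 0.188 ] F [ 0.22 -1.19 -0.65] open 84.8 grip 0.0 z [-0.006 -0.    -1.   ] yaw -0.1748
[282.88097926 218.17011266] [282.41013833 187.66639408]
```

View pics/w2.png

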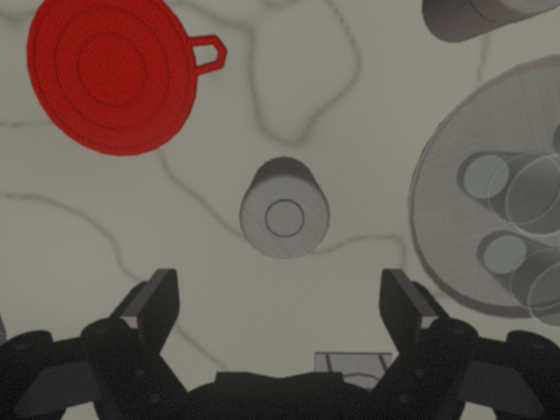

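The lid centre is at (285,216) against a predicted (283,218), so tin C is confirmed within 1.5 mm at about (0.463, 0.083). I'll take a no-load force baseline here, then descend and grasp.

```bash
cat >> h.py <<'E'
def heft(n=10):
    F=[];T=[]
    for i in range(n):
        eyes.capture("top"); s=robot.observe(); F.append(s["contact_force"]); T.append(s["joint_torque"])
    print("F",np.mean(F,0).round(2),"sd",np.std(F,0).round(2),"tau",np.mean(T,0).round(3)[1:4],"sd",np.std(T,0).round(3)[1:4])
E
python3 - <<'E'
from h import *
heft(); st()
E
```

```text
F [-0.13  0.13 -0.04] sd [0.55 0.68 0.58] tau [-4.4117e+01  3.3028e+01 -3.0000e-02] sd [0.561 0.548 0.091]
t2.28 tcp [0.4617 0.082  0.1916] F [ 0.68  0.13 -0.7 ] open 84.9 grip 0.0 z [ 0.001  0.    -1.   ] yaw -0.1773
```

Emit:
jog_arm([
  {"tx": 0.5, "ty": 0, "tz": -20, "wx": 0, "wy": 0, "wz": 0, "hand": 85},
  {"tx": 0.5, "ty": 0, "tz": -25, "wx": 0, "wy": 0, "wz": 0, "hand": 85},
  {"tx": 0, "ty": 0, "tz": -25, "wx": 0, "wy": 0, "wz": 0, "hand": 85},
  {"tx": 0, "ty": 0, "tz": -25, "wx": 0, "wy": 0, "wz": 0, "hand": 85},
  {"tx": 0, "ty": 0, "tz": -20, "wx": 0, "wy": 0, "wz": 0, "hand": 85},
  {"tx": 0, "ty": 0, "tz": -15, "wx": 0, "wy": 0, "wz": 0, "hand": 85},
  {"tx": 0, "ty": 0, "tz": -6, "wx": 0, "wy": 0, "wz": 0, "hand": 85},
  {"tx": 0, "ty": 0, "tz": 0, "wx": 0, "wy": 0, "wz": 0, "hand": 85},
])

```text
t: 2.95
tcp_pos: [0.4619, 0.0822, 0.0543]
ee_rot: [-0.001, 0.767, 0.642, -0.001]
contact_force: [0.1, 0.0, -0.3]
opening: 0.994
grip_force: 0.0
```

Emit:
jog_arm([
  {"tx": 0, "ty": 0, "tz": 0, "wx": 0, "wy": 0, "wz": 0, "hand": 66},
  {"tx": 0, "ty": 0, "tz": 0, "wx": 0, "wy": 0, "wz": 0, "hand": 60},
  {"tx": 0, "ty": 0, "tz": 0, "wx": 0, "wy": 0, "wz": 0, "hand": 50},
  {"tx": 0, "ty": 0, "tz": 0, "wx": 0, "wy": 0, "wz": 0, "hand": 50},
  {"tx": 0, "ty": 0, "tz": 0, "wx": 0, "wy": 0, "wz": 0, "hand": 50},
  {"tx": 0, "ty": 0, "tz": 0, "wx": 0, "wy": 0, "wz": 0, "hand": 50},
], grip_force=40)

```text
t: 3.45
tcp_pos: [0.4632, 0.0823, 0.0567]
ee_rot: [0.001, 0.767, 0.642, 0.001]
contact_force: [-1.0, -0.7, 7.1]
opening: 0.745
grip_force: 44.1
```

Gripped at 63.6 mm, which matches the 64 mm tin. Lifting and hefting.

Emit:
jog_arm([
  {"tx": 0, "ty": 0, "tz": 10, "wx": 0, "wy": 0, "wz": 0, "hand": 50},
  {"tx": 0, "ty": 0, "tz": 20, "wx": 0, "wy": 0, "wz": 0, "hand": 50},
  {"tx": 0, "ty": 0, "tz": 25, "wx": 0, "wy": 0, "wz": 0, "hand": 50},
  {"tx": 0, "ty": 0, "tz": 25, "wx": 0, "wy": 0, "wz": 0, "hand": 50},
  {"tx": 0, "ty": 0, "tz": 20, "wx": 0, "wy": 0, "wz": 0, "hand": 50},
  {"tx": 0, "ty": 0, "tz": 10, "wx": 0, "wy": 0, "wz": 0, "hand": 50},
  {"tx": 0, "ty": 0, "tz": 0, "wx": 0, "wy": 0, "wz": 0, "hand": 50},
  {"tx": 0, "ty": 0, "tz": 0, "wx": 0, "wy": 0, "wz": 0, "hand": 50},
])

```text
t: 4.12
tcp_pos: [0.4626, 0.0823, 0.1657]
ee_rot: [0.0, 0.767, 0.642, 0.001]
contact_force: [-0.6, 0.4, -4.0]
opening: 0.746
grip_force: 46.0
```

```bash
python3 - <<'E'
from h import *
heft(); st()
E
```

```text
F [-0.23 -0.08 -3.86] sd [0.38 0.76 0.4 ] tau [-4.7302e+01  3.4149e+01  1.5000e-02] sd [0.417 0.359 0.015]
t4.62 tcp [0.4625 0.0823 0.165 ] F [-0.15  1.   -3.92] open 63.3 grip 45.99722860381007 z [-0.  0. -1.] yaw -0.1768
```

Tin C reads 3.86 N, about 390 g, so it is the full one. I'll set it back down, rise, and go to tin B.

Emit:
jog_arm([
  {"tx": 0, "ty": 0, "tz": -15, "wx": 0, "wy": 0, "wz": 0, "hand": 50},
  {"tx": 0, "ty": 0, "tz": -25, "wx": 0, "wy": 0, "wz": 0, "hand": 50},
  {"tx": 0, "ty": 0, "tz": -25, "wx": 0, "wy": 0, "wz": 0, "hand": 50},
  {"tx": 0, "ty": 0, "tz": -20, "wx": 0, "wy": 0, "wz": 0, "hand": 50},
  {"tx": 0, "ty": 0, "tz": -14, "wx": 0, "wy": 0, "wz": 0, "hand": 50},
  {"tx": 0, "ty": 0, "tz": -6, "wx": 0, "wy": 0, "wz": 0, "hand": 50},
  {"tx": 0, "ty": 0, "tz": -3.5, "wx": 0, "wy": 0, "wz": 0, "hand": 50},
  {"tx": 0, "ty": 0, "tz": 0, "wx": 0, "wy": 0, "wz": 0, "hand": 50},
])

```text
t: 5.28
tcp_pos: [0.4625, 0.0823, 0.0573]
ee_rot: [0.0, 0.767, 0.642, 0.0]
contact_force: [0.4, -0.6, -3.5]
opening: 0.746
grip_force: 46.0
```

Emit:
jog_arm([
  {"tx": 0, "ty": 0, "tz": -0.7, "wx": 0, "wy": 0, "wz": 0, "hand": 50},
  {"tx": 0, "ty": 0, "tz": -0.5, "wx": 0, "wy": 0, "wz": 0, "hand": 50},
  {"tx": 0, "ty": 0, "tz": 0, "wx": 0, "wy": 0, "wz": 0, "hand": 50},
])

```text
t: 5.53
tcp_pos: [0.4632, 0.0823, 0.0567]
ee_rot: [0.001, 0.767, 0.642, 0.001]
contact_force: [-2.9, -0.2, 5.0]
opening: 0.743
grip_force: 46.8
```

Touching: +5 N at TCP z 0.0567. Releasing, rising, and moving over tin B.

Emit:
jog_arm([
  {"tx": 0, "ty": 0, "tz": 0, "wx": 0, "wy": 0, "wz": 0, "hand": 70},
  {"tx": 0, "ty": 0, "tz": 0, "wx": 0, "wy": 0, "wz": 0, "hand": 85},
  {"tx": 0, "ty": 0, "tz": 0, "wx": 0, "wy": 0, "wz": 0, "hand": 85},
  {"tx": 0, "ty": 0, "tz": 15, "wx": 0, "wy": 0, "wz": 0, "hand": 85},
  {"tx": 0, "ty": 0, "tz": 30, "wx": 0, "wy": 0, "wz": 0, "hand": 85},
  {"tx": 0, "ty": 0, "tz": 35, "wx": 0, "wy": 0, "wz": 0, "hand": 85},
  {"tx": 0, "ty": 0, "tz": 35, "wx": 0, "wy": 0, "wz": 0, "hand": 85},
  {"tx": 0, "ty": 0, "tz": 20, "wx": 0, "wy": 0, "wz": 0, "hand": 85},
])

```text
t: 6.2
tcp_pos: [0.4634, 0.0823, 0.1943]
ee_rot: [0.001, 0.767, 0.642, 0.002]
contact_force: [0.1, -1.2, 0.4]
opening: 0.995
grip_force: 0.0
```

Emit:
jog_arm([
  {"tx": -1, "ty": 20, "tz": 0, "wx": 0, "wy": 0, "wz": 0, "hand": 85},
  {"tx": -1, "ty": 35, "tz": 0, "wx": 0, "wy": 0, "wz": 0, "hand": 85},
  {"tx": -1, "ty": 38, "tz": 0, "wx": 0, "wy": 0, "wz": 0, "hand": 85},
  {"tx": -1, "ty": 38, "tz": 0, "wx": 0, "wy": 0, "wz": 0, "hand": 85},
  {"tx": -1, "ty": 38, "tz": 0, "wx": 0, "wy": 0, "wz": 0, "hand": 85},
  {"tx": -1, "ty": 38, "tz": 0, "wx": 0, "wy": 0, "wz": 0, "hand": 85},
  {"tx": -1, "ty": 26, "tz": 0, "wx": 0, "wy": 0, "wz": 0, "hand": 85},
  {"tx": -1, "ty": 10, "tz": 0, "wx": 0, "wy": 0, "wz": 0, "hand": 85},
])

```text
t: 6.87
tcp_pos: [0.4542, 0.3285, 0.1903]
ee_rot: [-0.0, 0.766, 0.643, 0.0]
contact_force: [-0.7, -0.5, -0.0]
opening: 0.992
grip_force: 0.0
```

Emit:
jog_arm([
  {"tx": 0, "ty": 0, "tz": 0, "wx": 0, "wy": 0, "wz": 0, "hand": 85},
  {"tx": 0, "ty": 0, "tz": 0, "wx": 0, "wy": 0, "wz": 0, "hand": 85},
])

```text
t: 7.03
tcp_pos: [0.4543, 0.325, 0.1903]
ee_rot: [0.0, 0.766, 0.642, -0.0]
contact_force: [-1.0, 0.3, 0.1]
opening: 0.996
grip_force: 0.0
```

```bash
cat >> h.py <<'E'
def lid(im,c,guess,z=.1,r=.032):
    p=proj(c,[*guess,z]); rp=c["mtx"][0,0]*r/(c["R"]@np.array([*guess,z])+c["t"])[2]
    g=cv2.GaussianBlur(cv2.cvtColor(im,cv2.COLOR_BGR2GRAY),(3,3),0)
    k=cv2.HoughCircles(g,cv2.HOUGH_GRADIENT_ALT,1,5,param1=60,param2=.5,minRadius=int(rp*.25),maxRadius=int(rp*1.15))
    print("pred",p.round(1),rp.round(1))
    if k is None: return
    for u,v,q in k[0]:
        if np.hypot(u-p[0],v-p[1])<25: print("circle",u,v,q,ray(c,(u,v),z).round(4))
E
python3 - <<'E'
from h import *
a=np.load("w2.npy"); lid(cv2.imread("pics/w2.png"),dict(R=a[:3],t=a[3],mtx=a[4:]),(.4616,.0819))
st(); c=eyes.calibration("wrist"); im=eyes.capture("wrist"); cv2.imwrite("pics/w3.png",im); lid(im,c,(.4542,.3253))
E
```

```text
pred [282.9 218.2] 45.4
circle 285.0 218.0 43.555893 [0.4631 0.0818 0.1   ]
circle 285.0 218.0 18.681417 [0.4631 0.0818 0.1   ]
t7.03 tcp [0.4543 0.325  0.1903] F [-1.04  0.28  0.08] open 85.0 grip 0.0 z [-0.    -0.001 -1.   ] yaw -0.1757
pred [279.2 215.7] 45.1
circle 280.0 215.0 43.088898 [0.4548 0.3257 0.1   ]
circle 280.0 215.0 18.50225 [0.4548 0.3257 0.1   ]
```

Tin B is confirmed within 1 mm. Descending and grasping.

Emit:
jog_arm([
  {"tx": 0.5, "ty": 0.5, "tz": -20, "wx": 0, "wy": 0, "wz": 0, "hand": 85},
  {"tx": 0, "ty": 0, "tz": -28, "wx": 0, "wy": 0, "wz": 0, "hand": 85},
  {"tx": 0, "ty": 0, "tz": -28, "wx": 0, "wy": 0, "wz": 0, "hand": 85},
  {"tx": 0, "ty": 0, "tz": -25, "wx": 0, "wy": 0, "wz": 0, "hand": 85},
  {"tx": 0, "ty": 0, "tz": -20, "wx": 0, "wy": 0, "wz": 0, "hand": 85},
  {"tx": 0, "ty": 0, "tz": -10, "wx": 0, "wy": 0, "wz": 0, "hand": 85},
  {"tx": 0, "ty": 0, "tz": -4, "wx": 0, "wy": 0, "wz": 0, "hand": 85},
  {"tx": 0, "ty": 0, "tz": 0, "wx": 0, "wy": 0, "wz": 0, "hand": 75},
])

```text
t: 7.75
tcp_pos: [0.4553, 0.3249, 0.0555]
ee_rot: [-0.0, 0.767, 0.641, -0.0]
contact_force: [-0.5, -0.0, -0.3]
opening: 0.888
grip_force: 0.0
```

Emit:
jog_arm([
  {"tx": 0, "ty": 0, "tz": 0, "wx": 0, "wy": 0, "wz": 0, "hand": 64},
  {"tx": 0, "ty": 0, "tz": 0, "wx": 0, "wy": 0, "wz": 0, "hand": 50},
  {"tx": 0, "ty": 0, "tz": 0, "wx": 0, "wy": 0, "wz": 0, "hand": 50},
  {"tx": 0, "ty": 0, "tz": 0, "wx": 0, "wy": 0, "wz": 0, "hand": 50},
  {"tx": 0, "ty": 0, "tz": 0, "wx": 0, "wy": 0, "wz": 0, "hand": 50},
])

```text
t: 8.17
tcp_pos: [0.4558, 0.326, 0.057]
ee_rot: [0.0, 0.767, 0.642, 0.001]
contact_force: [-0.8, -1.8, 7.5]
opening: 0.74
grip_force: 44.8
```

Emit:
jog_arm([
  {"tx": 0, "ty": 0, "tz": 10, "wx": 0, "wy": 0, "wz": 0, "hand": 50},
  {"tx": 0, "ty": 0, "tz": 20, "wx": 0, "wy": 0, "wz": 0, "hand": 50},
  {"tx": 0, "ty": 0, "tz": 30, "wx": 0, "wy": 0, "wz": 0, "hand": 50},
  {"tx": 0, "ty": 0, "tz": 35, "wx": 0, "wy": 0, "wz": 0, "hand": 50},
  {"tx": 0, "ty": 0, "tz": 35, "wx": 0, "wy": 0, "wz": 0, "hand": 50},
  {"tx": 0, "ty": 0, "tz": 20, "wx": 0, "wy": 0, "wz": 0, "hand": 50},
  {"tx": 0, "ty": 0, "tz": 0, "wx": 0, "wy": 0, "wz": 0, "hand": 50},
  {"tx": 0, "ty": 0, "tz": 0, "wx": 0, "wy": 0, "wz": 0, "hand": 50},
])

```text
t: 8.83
tcp_pos: [0.4553, 0.326, 0.207]
ee_rot: [0.0, 0.767, 0.642, 0.001]
contact_force: [0.5, -0.3, -1.6]
opening: 0.742
grip_force: 44.7
```

```bash
python3 - <<'E'
from h import *
heft(); st()
E
```

```text
F [-0.24 -0.02 -1.65] sd [0.5  0.52 0.53] tau [-5.8636e+01  3.5020e+01  3.9000e-02] sd [0.771 0.592 0.042]
t9.33 tcp [0.455  0.3257 0.2052] F [ 0.46 -0.45 -1.2 ] open 63.3 grip 44.6439815685153 z [-0.001 -0.    -1.   ] yaw -0.1768
```

Tin B reads 1.65 N, about 168 g, so it is light. Carrying it over to ring_3.

Emit:
jog_arm([
  {"tx": 0.5, "ty": -25, "tz": 0, "wx": 0, "wy": 0, "wz": 0, "hand": 50},
  {"tx": 0.5, "ty": -38, "tz": 0, "wx": 0, "wy": 0, "wz": 0, "hand": 50},
  {"tx": 0.5, "ty": -38, "tz": 0, "wx": 0, "wy": 0, "wz": 0, "hand": 50},
  {"tx": 0.5, "ty": -38, "tz": 0, "wx": 0, "wy": 0, "wz": 0, "hand": 50},
  {"tx": 0.5, "ty": -38, "tz": 0, "wx": 0, "wy": 0, "wz": 0, "hand": 50},
  {"tx": 0.5, "ty": -38, "tz": 0, "wx": 0, "wy": 0, "wz": 0, "hand": 50},
  {"tx": 0.5, "ty": -38, "tz": 0, "wx": 0, "wy": 0, "wz": 0, "hand": 50},
  {"tx": 0.5, "ty": -38, "tz": 0, "wx": 0, "wy": 0, "wz": 0, "hand": 50},
])

```text
t: 10.0
tcp_pos: [0.4587, 0.0331, 0.2057]
ee_rot: [0.0, 0.767, 0.642, 0.0]
contact_force: [1.0, -0.3, -1.7]
opening: 0.743
grip_force: 44.7
```

Emit:
jog_arm([
  {"tx": 0.5, "ty": -38, "tz": 0, "wx": 0, "wy": 0, "wz": 0, "hand": 50},
  {"tx": 0.5, "ty": -38, "tz": 0, "wx": 0, "wy": 0, "wz": 0, "hand": 50},
  {"tx": 0.5, "ty": -38, "tz": 0, "wx": 0, "wy": 0, "wz": 0, "hand": 50},
  {"tx": 0.5, "ty": -38, "tz": 0, "wx": 0, "wy": 0, "wz": 0, "hand": 50},
  {"tx": 0.5, "ty": -38, "tz": 0, "wx": 0, "wy": 0, "wz": 0, "hand": 50},
  {"tx": 0.5, "ty": -38, "tz": 0, "wx": 0, "wy": 0, "wz": 0, "hand": 50},
  {"tx": 0.5, "ty": -36, "tz": 0, "wx": 0, "wy": 0, "wz": 0, "hand": 50},
  {"tx": 0.5, "ty": -30, "tz": 0, "wx": 0, "wy": 0, "wz": 0, "hand": 50},
])

```text
t: 10.67
tcp_pos: [0.4627, -0.2619, 0.2055]
ee_rot: [0.0, 0.767, 0.641, -0.0]
contact_force: [0.1, -0.2, -0.9]
opening: 0.737
grip_force: 44.7
```

Emit:
jog_arm([
  {"tx": 0.5, "ty": -30, "tz": 0, "wx": 0, "wy": 0, "wz": 0, "hand": 50},
  {"tx": 0.5, "ty": -25, "tz": 0, "wx": 0, "wy": 0, "wz": 0, "hand": 50},
  {"tx": 0.5, "ty": -17, "tz": 0, "wx": 0, "wy": 0, "wz": 0, "hand": 50},
  {"tx": 0, "ty": -10, "tz": 0, "wx": 0, "wy": 0, "wz": 0, "hand": 50},
  {"tx": 0, "ty": 0, "tz": 0, "wx": 0, "wy": 0, "wz": 0, "hand": 50},
  {"tx": 0, "ty": 0, "tz": 0, "wx": 0, "wy": 0, "wz": 0, "hand": 50},
])

```text
t: 11.17
tcp_pos: [0.4645, -0.3406, 0.2054]
ee_rot: [-0.0, 0.767, 0.642, 0.0]
contact_force: [0.5, 0.2, -0.7]
opening: 0.747
grip_force: 44.7
```

```bash
python3 - <<'E'
from h import *
st(); c=eyes.calibration("wrist"); im=eyes.capture("wrist"); cv2.imwrite("pics/w4.png",im)
for p in [(.4979,-.1639,.028),(.4811,-.2571,.028),(.4644,-.3501,.028)]: print(proj(c,p).round(1))
np.save("w4.npy",np.vstack([c["R"],c["t"],c["mtx"]]))
E
```

```text
t11.17 tcp [ 0.4645 -0.3406  0.2054] F [ 0.46  0.15 -0.72] open 63.8 grip 44.743511164560914 z [-0.     0.001 -1.   ] yaw -0.1769
[281.8 -28.8]
[281.4  95.2]
[281.2 198.9]
```

View pics/w4.png

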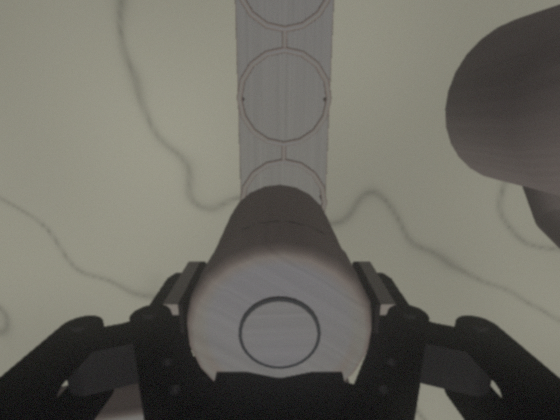

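The ring_2 centre is near (284.5,95) against a predicted (281.4,95.2). The held tin's lid is near (279.5,333). I'll work out the offset between tin and ring from these.

```bash
python3 - <<'E'
from h import *
a=np.load("w4.npy"); c=dict(R=a[:3],t=a[3],mtx=a[4:]); im=cv2.imread("pics/w4.png")
ex=np.array([.984,-.177,0]);ey=np.array([.177,.984,0]); o=np.array([.4811,-.2571,.028])
for d in (ex,-ex,ey,-ey): print("outer edge",proj(c,o+.041*d).round(1))
r=ray(c,(284.5,95),.028); print("ring2",r.round(4),"caddy dxy",(r-o)@ex,(r-o)@ey)
lid(im,c,(.4645,-.3406),z=.2487)
l=ray(c,(279.5,333),.2487); d=l-[.4645,-.3406,.2487]; print("lid",l.round(4),"rel tcp in tool",d@ex,d@ey)
g=cv2.cvtColor(im,cv2.COLOR_BGR2GRAY)
print(g[95,228:342]); print(g[36:152,281])
E
```

```text
outer edge [327.8  95.2]
outer edge [235.1  95.1]
outer edge [281.6  44.3]
outer edge [281.3 142.3]
ring2 [ 0.4838 -0.2574  0.028 ] caddy dxy 0.002695977917474127 0.00015553951748322506
pred [279.6 332.8] 95.5
circle 279.0 341.0 93.20576 [ 0.4637 -0.3437  0.2487]
circle 282.0 329.0 37.114063 [ 0.4655 -0.3393  0.2487]
circle 279.0 341.0 40.63331 [ 0.4637 -0.3437  0.2487]
circle 279.0 341.0 28.529833 [ 0.4637 -0.3437  0.2487]
lid [ 0.4644 -0.3407  0.2487] rel tcp in tool -4.829134102236709e-05 -7.651518595135232e-05
[144 145 144 143 144 144 146 140 128 113 112 114 112 108 101 107 115 113
 117 114 112 113 116 112 114 115 115 116 116 115 116 117 114 111 116 117
 117 117 118 117 117 116 117 117 117 115 117 115 114 113 113 116 113 116
 118 115 115 112 113 115 114 118 116 112 119 117 118 117 113 116 115 114
 117 113 116 115 114 115 117 115 119 117 115 115 118 114 116 116 115 117
 113 114 115 115 117 116 113 104 103 110 113 114 113 126 137 141 139 140
 140 136 139 139 140 138]
[108 109 109 107 106 107 109 107 110 106 101  96 100 110 117 115 109 104
 108 115 116 115 116 117 116 114 115 118 115 115 117 119 118 116 117 116
 116 118 115 117 117 118 117 118 116 117 119 116 116 118 116 117 116 116
 115 117 117 116 116 116 117 117 118 116 113 117 117 115 119 117 117 115
 114 114 118 118 116 117 116 116 115 116 117 116 117 117 116 116 117 116
 115 115 118 117 116 117 117 118 115 116 117 117 116 111  98  96 104 112
 114 110 106 104 105 106 105 106]
```

The ring sits about 2 mm further along the caddy's x than the top-view estimate. The target over ring_3 becomes (0.4662, -0.3507). Shifting, then lowering to just above the ring top.

Emit:
jog_arm([
  {"tx": 1.7, "ty": -10, "tz": -10, "wx": 0, "wy": 0, "wz": 0, "hand": 50},
  {"tx": 0, "ty": 0, "tz": -25, "wx": 0, "wy": 0, "wz": 0, "hand": 50},
  {"tx": 0, "ty": 0, "tz": -30, "wx": 0, "wy": 0, "wz": 0, "hand": 50},
  {"tx": 0, "ty": 0, "tz": -25, "wx": 0, "wy": 0, "wz": 0, "hand": 50},
  {"tx": 0, "ty": 0, "tz": -15, "wx": 0, "wy": 0, "wz": 0, "hand": 50},
  {"tx": 0, "ty": 0, "tz": -5, "wx": 0, "wy": 0, "wz": 0, "hand": 50},
  {"tx": 0, "ty": 0, "tz": 0, "wx": 0, "wy": 0, "wz": 0, "hand": 50},
  {"tx": 0, "ty": 0, "tz": 0, "wx": 0, "wy": 0, "wz": 0, "hand": 50},
])

```text
t: 11.88
tcp_pos: [0.4667, -0.3512, 0.0962]
ee_rot: [0.0, 0.767, 0.642, 0.0]
contact_force: [-0.6, -0.3, -0.8]
opening: 0.741
grip_force: 44.7
```

Emit:
jog_arm([
  {"tx": 0, "ty": 0, "tz": -4, "wx": 0, "wy": 0, "wz": 0, "hand": 50},
  {"tx": 0, "ty": 0, "tz": -4, "wx": 0, "wy": 0, "wz": 0, "hand": 50},
  {"tx": 0, "ty": 0, "tz": -4, "wx": 0, "wy": 0, "wz": 0, "hand": 50},
  {"tx": 0, "ty": 0, "tz": 0, "wx": 0, "wy": 0, "wz": 0, "hand": 50},
])

```text
t: 12.22
tcp_pos: [0.466, -0.3511, 0.0831]
ee_rot: [-0.0, 0.767, 0.642, -0.0]
contact_force: [-0.5, -0.1, -0.7]
opening: 0.739
grip_force: 44.7
```

The tin bottom is at 26 mm, inside the ring with no contact force. Continuing down.

Emit:
jog_arm([
  {"tx": 0, "ty": 0, "tz": -6, "wx": 0, "wy": 0, "wz": 0, "hand": 50},
  {"tx": 0, "ty": 0, "tz": -6, "wx": 0, "wy": 0, "wz": 0, "hand": 50},
  {"tx": 0, "ty": 0, "tz": -5, "wx": 0, "wy": 0, "wz": 0, "hand": 50},
  {"tx": 0, "ty": 0, "tz": -3.5, "wx": 0, "wy": 0, "wz": 0, "hand": 50},
  {"tx": 0, "ty": 0, "tz": 0, "wx": 0, "wy": 0, "wz": 0, "hand": 50},
  {"tx": 0, "ty": 0, "tz": 0, "wx": 0, "wy": 0, "wz": 0, "hand": 50},
])

```text
t: 12.72
tcp_pos: [0.4661, -0.3511, 0.0628]
ee_rot: [-0.0, 0.767, 0.642, -0.0]
contact_force: [1.1, 1.2, -1.9]
opening: 0.741
grip_force: 44.7
```

Emit:
jog_arm([
  {"tx": 0, "ty": 0, "tz": -1, "wx": 0, "wy": 0, "wz": 0, "hand": 50},
  {"tx": 0, "ty": 0, "tz": -0.7, "wx": 0, "wy": 0, "wz": 0, "hand": 50},
  {"tx": 0, "ty": 0, "tz": 0, "wx": 0, "wy": 0, "wz": 0, "hand": 50},
])

```text
t: 12.97
tcp_pos: [0.4663, -0.3513, 0.0614]
ee_rot: [0.0, 0.767, 0.642, 0.0]
contact_force: [-0.4, 0.1, -1.7]
opening: 0.74
grip_force: 44.7
```

Emit:
jog_arm([
  {"tx": 0, "ty": 0, "tz": -0.8, "wx": 0, "wy": 0, "wz": 0, "hand": 50},
  {"tx": 0, "ty": 0, "tz": 0, "wx": 0, "wy": 0, "wz": 0, "hand": 50},
  {"tx": 0, "ty": 0, "tz": 0, "wx": 0, "wy": 0, "wz": 0, "hand": 50},
])

```text
t: 13.22
tcp_pos: [0.4663, -0.3514, 0.061]
ee_rot: [0.0, 0.767, 0.642, -0.0]
contact_force: [-1.3, 0.1, 3.6]
opening: 0.739
grip_force: 45.1
```

Seated at exactly the expected height. Releasing, rising, and moving to tin A.

Emit:
jog_arm([
  {"tx": 0, "ty": 0, "tz": 0, "wx": 0, "wy": 0, "wz": 0, "hand": 70},
  {"tx": 0, "ty": 0, "tz": 0, "wx": 0, "wy": 0, "wz": 0, "hand": 85},
  {"tx": 0, "ty": 0, "tz": 0, "wx": 0, "wy": 0, "wz": 0, "hand": 85},
  {"tx": 0, "ty": 0, "tz": 15, "wx": 0, "wy": 0, "wz": 0, "hand": 85},
  {"tx": 0, "ty": 0, "tz": 30, "wx": 0, "wy": 0, "wz": 0, "hand": 85},
  {"tx": 0, "ty": 0, "tz": 35, "wx": 0, "wy": 0, "wz": 0, "hand": 85},
  {"tx": 0, "ty": 0, "tz": 35, "wx": 0, "wy": 0, "wz": 0, "hand": 85},
  {"tx": 0, "ty": 0, "tz": 25, "wx": 0, "wy": 0, "wz": 0, "hand": 85},
])

```text
t: 13.88
tcp_pos: [0.4665, -0.3515, 0.2036]
ee_rot: [0.001, 0.767, 0.642, 0.0]
contact_force: [-0.6, -0.2, 0.1]
opening: 0.998
grip_force: 0.0
```

Emit:
jog_arm([
  {"tx": 6, "ty": 20, "tz": 0, "wx": 0, "wy": 0, "wz": 0, "hand": 85},
  {"tx": 10.5, "ty": 35, "tz": 0, "wx": 0, "wy": 0, "wz": 0, "hand": 85},
  {"tx": 10.5, "ty": 35, "tz": 0, "wx": 0, "wy": 0, "wz": 0, "hand": 85},
  {"tx": 10.5, "ty": 35, "tz": 0, "wx": 0, "wy": 0, "wz": 0, "hand": 85},
  {"tx": 10.5, "ty": 35, "tz": 0, "wx": 0, "wy": 0, "wz": 0, "hand": 85},
  {"tx": 10.5, "ty": 35, "tz": 0, "wx": 0, "wy": 0, "wz": 0, "hand": 85},
  {"tx": 10.5, "ty": 35, "tz": 0, "wx": 0, "wy": 0, "wz": 0, "hand": 85},
  {"tx": 10.5, "ty": 35, "tz": 0, "wx": 0, "wy": 0, "wz": 0, "hand": 85},
])

```text
t: 14.55
tcp_pos: [0.546, -0.0845, 0.2007]
ee_rot: [0.0, 0.767, 0.642, 0.0]
contact_force: [1.4, -0.6, 0.6]
opening: 0.992
grip_force: 0.0
```

Emit:
jog_arm([
  {"tx": 10.5, "ty": 36, "tz": 0, "wx": 0, "wy": 0, "wz": 0, "hand": 85},
  {"tx": 10.5, "ty": 36, "tz": 0, "wx": 0, "wy": 0, "wz": 0, "hand": 85},
  {"tx": 10.5, "ty": 36, "tz": 0, "wx": 0, "wy": 0, "wz": 0, "hand": 85},
  {"tx": 10.5, "ty": 36, "tz": 0, "wx": 0, "wy": 0, "wz": 0, "hand": 85},
  {"tx": 10.5, "ty": 36, "tz": 0, "wx": 0, "wy": 0, "wz": 0, "hand": 85},
  {"tx": 10.5, "ty": 36, "tz": 0, "wx": 0, "wy": 0, "wz": 0, "hand": 85},
  {"tx": 10.5, "ty": 36, "tz": 0, "wx": 0, "wy": 0, "wz": 0, "hand": 85},
  {"tx": 10.5, "ty": 36, "tz": 0, "wx": 0, "wy": 0, "wz": 0, "hand": 85},
])

```text
t: 15.22
tcp_pos: [0.6299, 0.2037, 0.2005]
ee_rot: [0.0, 0.767, 0.642, 0.0]
contact_force: [1.0, -0.2, -0.8]
opening: 0.996
grip_force: 0.0
```

Emit:
jog_arm([
  {"tx": 4, "ty": 13, "tz": 0, "wx": 0, "wy": 0, "wz": 0, "hand": 85},
  {"tx": 0, "ty": 0, "tz": 0, "wx": 0, "wy": 0, "wz": 0, "hand": 85},
  {"tx": 0, "ty": 0, "tz": 0, "wx": 0, "wy": 0, "wz": 0, "hand": 85},
])

```text
t: 15.47
tcp_pos: [0.6335, 0.2151, 0.1999]
ee_rot: [-0.0, 0.766, 0.643, -0.001]
contact_force: [-0.5, -1.0, -0.2]
opening: 0.996
grip_force: 0.0
```

```bash
python3 - <<'E'
from h import *
st(); c=eyes.calibration("wrist"); im=eyes.capture("wrist"); cv2.imwrite("pics/w5.png",im); lid(im,c,(.6345,.2148))
c=eyes.calibration("top"); im=eyes.capture("top"); cv2.imwrite("pics/top2.png",im); lid(im,c,(.466,-.351),z=.104)
E
```

```text
t15.47 tcp [0.6335 0.2151 0.1999] F [-0.46 -0.97 -0.17] open 85.0 grip 0.0 z [-0.001 -0.001 -1.   ] yaw -0.1752
pred [280.9 212.3] 43.4
circle 283.0 212.0 41.98323 [0.6361 0.2148 0.1   ]
circle 283.0 212.0 17.878332 [0.6361 0.2148 0.1   ]
circle 268.0 211.0 29.244232 [0.6253 0.2175 0.1   ]
pred [436.5 230.9] 12.6
circle 437.0 232.0 8.736692 [ 0.4634 -0.3522  0.104 ]
circle 426.0 232.0 11.577604 [ 0.4627 -0.3243  0.104 ]
```

Tin A is at (0.636, 0.215), as predicted. Descending and grasping.

Emit:
jog_arm([
  {"tx": 2, "ty": 0, "tz": -20, "wx": 0, "wy": 0, "wz": 0, "hand": 85},
  {"tx": 0, "ty": 0, "tz": -30, "wx": 0, "wy": 0, "wz": 0, "hand": 85},
  {"tx": 0, "ty": 0, "tz": -30, "wx": 0, "wy": 0, "wz": 0, "hand": 85},
  {"tx": 0, "ty": 0, "tz": -28, "wx": 0, "wy": 0, "wz": 0, "hand": 85},
  {"tx": 0, "ty": 0, "tz": -22, "wx": 0, "wy": 0, "wz": 0, "hand": 85},
  {"tx": 0, "ty": 0, "tz": -11, "wx": 0, "wy": 0, "wz": 0, "hand": 85},
  {"tx": 0, "ty": 0, "tz": -4, "wx": 0, "wy": 0, "wz": 0, "hand": 85},
  {"tx": 0, "ty": 0, "tz": 0, "wx": 0, "wy": 0, "wz": 0, "hand": 75},
])

```text
t: 16.23
tcp_pos: [0.6357, 0.2138, 0.0556]
ee_rot: [-0.0, 0.767, 0.641, -0.0]
contact_force: [0.2, -0.9, -0.1]
opening: 0.892
grip_force: 0.0
```

Emit:
jog_arm([
  {"tx": 0, "ty": 0, "tz": 0, "wx": 0, "wy": 0, "wz": 0, "hand": 64},
  {"tx": 0, "ty": 0, "tz": 0, "wx": 0, "wy": 0, "wz": 0, "hand": 50},
  {"tx": 0, "ty": 0, "tz": 0, "wx": 0, "wy": 0, "wz": 0, "hand": 50},
  {"tx": 0, "ty": 0, "tz": 0, "wx": 0, "wy": 0, "wz": 0, "hand": 50},
  {"tx": 0, "ty": 0, "tz": 0, "wx": 0, "wy": 0, "wz": 0, "hand": 50},
])

```text
t: 16.65
tcp_pos: [0.6367, 0.2148, 0.0575]
ee_rot: [0.001, 0.767, 0.642, 0.001]
contact_force: [0.4, -0.5, 6.5]
opening: 0.743
grip_force: 45.0
```

Emit:
jog_arm([
  {"tx": 0, "ty": 0, "tz": 10, "wx": 0, "wy": 0, "wz": 0, "hand": 50},
  {"tx": 0, "ty": 0, "tz": 20, "wx": 0, "wy": 0, "wz": 0, "hand": 50},
  {"tx": 0, "ty": 0, "tz": 30, "wx": 0, "wy": 0, "wz": 0, "hand": 50},
  {"tx": 0, "ty": 0, "tz": 35, "wx": 0, "wy": 0, "wz": 0, "hand": 50},
  {"tx": 0, "ty": 0, "tz": 35, "wx": 0, "wy": 0, "wz": 0, "hand": 50},
  {"tx": 0, "ty": 0, "tz": 20, "wx": 0, "wy": 0, "wz": 0, "hand": 50},
  {"tx": 0, "ty": 0, "tz": 0, "wx": 0, "wy": 0, "wz": 0, "hand": 50},
  {"tx": 0, "ty": 0, "tz": 0, "wx": 0, "wy": 0, "wz": 0, "hand": 50},
])

```text
t: 17.32
tcp_pos: [0.636, 0.215, 0.2072]
ee_rot: [0.001, 0.767, 0.642, 0.001]
contact_force: [-0.0, 0.1, -2.0]
opening: 0.745
grip_force: 44.7
```

```bash
python3 - <<'E'
from h import *
heft(); st()
E
```

```text
F [ 0.07 -0.15 -1.87] sd [0.46 0.34 0.54] tau [-7.4501e+01  3.5736e+01  4.2000e-02] sd [1.044 0.669 0.048]
t17.82 tcp [0.6357 0.2147 0.2051] F [ 0.51 -0.06 -2.26] open 63.6 grip 44.6787378564477 z [-0.001 -0.    -1.   ] yaw -0.1768
```

Tin A reads 1.87 N, about 190 g, so it is light and C is confirmed as the heaviest. Taking A to ring_1 at (0.500, -0.164).

Emit:
jog_arm([
  {"tx": -7, "ty": -20, "tz": 0, "wx": 0, "wy": 0, "wz": 0, "hand": 50},
  {"tx": -12, "ty": -34, "tz": 0, "wx": 0, "wy": 0, "wz": 0, "hand": 50},
  {"tx": -12, "ty": -34, "tz": 0, "wx": 0, "wy": 0, "wz": 0, "hand": 50},
  {"tx": -12, "ty": -34, "tz": 0, "wx": 0, "wy": 0, "wz": 0, "hand": 50},
  {"tx": -12, "ty": -34, "tz": 0, "wx": 0, "wy": 0, "wz": 0, "hand": 50},
  {"tx": -12, "ty": -34, "tz": 0, "wx": 0, "wy": 0, "wz": 0, "hand": 50},
  {"tx": -12, "ty": -34, "tz": 0, "wx": 0, "wy": 0, "wz": 0, "hand": 50},
  {"tx": -12, "ty": -34, "tz": 0, "wx": 0, "wy": 0, "wz": 0, "hand": 50},
])

```text
t: 18.48
tcp_pos: [0.5439, -0.0446, 0.2057]
ee_rot: [0.0, 0.767, 0.642, 0.0]
contact_force: [0.4, -0.2, -0.8]
opening: 0.746
grip_force: 44.7
```

Emit:
jog_arm([
  {"tx": -12, "ty": -34, "tz": 0, "wx": 0, "wy": 0, "wz": 0, "hand": 50},
  {"tx": -12, "ty": -34, "tz": 0, "wx": 0, "wy": 0, "wz": 0, "hand": 50},
  {"tx": -11, "ty": -30, "tz": 0, "wx": 0, "wy": 0, "wz": 0, "hand": 50},
  {"tx": -6.7, "ty": -16.7, "tz": 0, "wx": 0, "wy": 0, "wz": 0, "hand": 50},
  {"tx": -3, "ty": -6, "tz": 0, "wx": 0, "wy": 0, "wz": 0, "hand": 50},
  {"tx": 0, "ty": 0, "tz": 0, "wx": 0, "wy": 0, "wz": 0, "hand": 50},
  {"tx": 0, "ty": 0, "tz": 0, "wx": 0, "wy": 0, "wz": 0, "hand": 50},
  {"tx": 0, "ty": 0, "tz": 0, "wx": 0, "wy": 0, "wz": 0, "hand": 50},
])

```text
t: 19.15
tcp_pos: [0.5004, -0.163, 0.2056]
ee_rot: [-0.0, 0.766, 0.642, 0.0]
contact_force: [0.5, 0.1, -1.2]
opening: 0.749
grip_force: 44.7
```

Emit:
jog_arm([
  {"tx": -0.3, "ty": -1, "tz": -10, "wx": 0, "wy": 0, "wz": 0, "hand": 50},
  {"tx": 0, "ty": 0, "tz": -25, "wx": 0, "wy": 0, "wz": 0, "hand": 50},
  {"tx": 0, "ty": 0, "tz": -30, "wx": 0, "wy": 0, "wz": 0, "hand": 50},
  {"tx": 0, "ty": 0, "tz": -25, "wx": 0, "wy": 0, "wz": 0, "hand": 50},
  {"tx": 0, "ty": 0, "tz": -15, "wx": 0, "wy": 0, "wz": 0, "hand": 50},
  {"tx": 0, "ty": 0, "tz": -5, "wx": 0, "wy": 0, "wz": 0, "hand": 50},
  {"tx": 0, "ty": 0, "tz": 0, "wx": 0, "wy": 0, "wz": 0, "hand": 50},
  {"tx": 0, "ty": 0, "tz": 0, "wx": 0, "wy": 0, "wz": 0, "hand": 50},
])

```text
t: 19.82
tcp_pos: [0.5002, -0.1646, 0.0959]
ee_rot: [0.0, 0.766, 0.642, 0.0]
contact_force: [0.4, 0.1, -1.4]
opening: 0.74
grip_force: 44.6
```

Emit:
jog_arm([
  {"tx": 0, "ty": 0, "tz": -4, "wx": 0, "wy": 0, "wz": 0, "hand": 50},
  {"tx": 0, "ty": 0, "tz": -4, "wx": 0, "wy": 0, "wz": 0, "hand": 50},
  {"tx": 0, "ty": 0, "tz": -4, "wx": 0, "wy": 0, "wz": 0, "hand": 50},
  {"tx": 0, "ty": 0, "tz": 0, "wx": 0, "wy": 0, "wz": 0, "hand": 50},
])

```text
t: 20.15
tcp_pos: [0.4995, -0.1648, 0.0831]
ee_rot: [-0.0, 0.767, 0.642, -0.0]
contact_force: [-0.3, -0.8, -0.7]
opening: 0.742
grip_force: 44.7
```

Emit:
jog_arm([
  {"tx": 0, "ty": 0, "tz": -6, "wx": 0, "wy": 0, "wz": 0, "hand": 50},
  {"tx": 0, "ty": 0, "tz": -6, "wx": 0, "wy": 0, "wz": 0, "hand": 50},
  {"tx": 0, "ty": 0, "tz": -5, "wx": 0, "wy": 0, "wz": 0, "hand": 50},
  {"tx": 0, "ty": 0, "tz": -3, "wx": 0, "wy": 0, "wz": 0, "hand": 50},
  {"tx": 0, "ty": 0, "tz": 0, "wx": 0, "wy": 0, "wz": 0, "hand": 50},
  {"tx": 0, "ty": 0, "tz": 0, "wx": 0, "wy": 0, "wz": 0, "hand": 50},
])

```text
t: 20.65
tcp_pos: [0.4996, -0.1649, 0.0633]
ee_rot: [-0.0, 0.767, 0.642, -0.0]
contact_force: [-1.0, 0.8, -1.9]
opening: 0.741
grip_force: 44.7
```

Emit:
jog_arm([
  {"tx": 0, "ty": 0, "tz": -1, "wx": 0, "wy": 0, "wz": 0, "hand": 50},
  {"tx": 0, "ty": 0, "tz": -0.7, "wx": 0, "wy": 0, "wz": 0, "hand": 50},
  {"tx": 0, "ty": 0, "tz": 0, "wx": 0, "wy": 0, "wz": 0, "hand": 50},
  {"tx": 0, "ty": 0, "tz": 0, "wx": 0, "wy": 0, "wz": 0, "hand": 50},
])

```text
t: 20.98
tcp_pos: [0.4998, -0.1649, 0.062]
ee_rot: [0.0, 0.767, 0.642, 0.0]
contact_force: [0.5, 0.2, -1.1]
opening: 0.749
grip_force: 44.7
```

Emit:
jog_arm([
  {"tx": 0, "ty": 0, "tz": -0.8, "wx": 0, "wy": 0, "wz": 0, "hand": 50},
  {"tx": 0, "ty": 0, "tz": -0.3, "wx": 0, "wy": 0, "wz": 0, "hand": 50},
  {"tx": 0, "ty": 0, "tz": 0, "wx": 0, "wy": 0, "wz": 0, "hand": 50},
  {"tx": 0, "ty": 0, "tz": 0, "wx": 0, "wy": 0, "wz": 0, "hand": 50},
])

```text
t: 21.32
tcp_pos: [0.4999, -0.165, 0.0615]
ee_rot: [0.0, 0.767, 0.642, 0.0]
contact_force: [-2.3, 1.1, 6.3]
opening: 0.742
grip_force: 45.4
```

Seated. Releasing, rising, and going back to tin C at (0.4630, 0.0823).

Emit:
jog_arm([
  {"tx": 0, "ty": 0, "tz": 0, "wx": 0, "wy": 0, "wz": 0, "hand": 70},
  {"tx": 0, "ty": 0, "tz": 0, "wx": 0, "wy": 0, "wz": 0, "hand": 85},
  {"tx": 0, "ty": 0, "tz": 0, "wx": 0, "wy": 0, "wz": 0, "hand": 85},
  {"tx": 0, "ty": 0, "tz": 15, "wx": 0, "wy": 0, "wz": 0, "hand": 85},
  {"tx": 0, "ty": 0, "tz": 30, "wx": 0, "wy": 0, "wz": 0, "hand": 85},
  {"tx": 0, "ty": 0, "tz": 35, "wx": 0, "wy": 0, "wz": 0, "hand": 85},
  {"tx": 0, "ty": 0, "tz": 35, "wx": 0, "wy": 0, "wz": 0, "hand": 85},
  {"tx": 0, "ty": 0, "tz": 15, "wx": 0, "wy": 0, "wz": 0, "hand": 85},
])

```text
t: 21.98
tcp_pos: [0.5008, -0.1655, 0.1951]
ee_rot: [0.002, 0.767, 0.642, 0.001]
contact_force: [0.6, -0.9, 0.1]
opening: 0.994
grip_force: 0.0
```

Emit:
jog_arm([
  {"tx": -3, "ty": 20, "tz": 0, "wx": 0, "wy": 0, "wz": 0, "hand": 85},
  {"tx": -5.5, "ty": 37, "tz": 0, "wx": 0, "wy": 0, "wz": 0, "hand": 85},
  {"tx": -5.5, "ty": 37, "tz": 0, "wx": 0, "wy": 0, "wz": 0, "hand": 85},
  {"tx": -5.5, "ty": 37, "tz": 0, "wx": 0, "wy": 0, "wz": 0, "hand": 85},
  {"tx": -5.5, "ty": 37, "tz": 0, "wx": 0, "wy": 0, "wz": 0, "hand": 85},
  {"tx": -5.5, "ty": 37, "tz": 0, "wx": 0, "wy": 0, "wz": 0, "hand": 85},
  {"tx": -4.5, "ty": 30, "tz": 0, "wx": 0, "wy": 0, "wz": 0, "hand": 85},
  {"tx": -2, "ty": 12, "tz": 0, "wx": 0, "wy": 0, "wz": 0, "hand": 85},
])

```text
t: 22.65
tcp_pos: [0.4617, 0.0852, 0.191]
ee_rot: [-0.0, 0.766, 0.643, 0.0]
contact_force: [0.6, -0.2, 0.2]
opening: 0.994
grip_force: 0.0
```

Emit:
jog_arm([
  {"tx": 0, "ty": 0, "tz": 0, "wx": 0, "wy": 0, "wz": 0, "hand": 85},
  {"tx": 0, "ty": 0, "tz": 0, "wx": 0, "wy": 0, "wz": 0, "hand": 85},
])

```text
t: 22.82
tcp_pos: [0.4627, 0.0825, 0.1908]
ee_rot: [0.0, 0.766, 0.643, -0.0]
contact_force: [0.7, 0.0, -0.5]
opening: 0.992
grip_force: 0.0
```

```bash
python3 - <<'E'
from h import *
st(); c=eyes.calibration("wrist"); im=eyes.capture("wrist"); lid(im,c,(.463,.0823))
E
```

```text
t22.82 tcp [0.4627 0.0825 0.1908] F [ 0.66  0.04 -0.47] open 84.8 grip 0.0 z [ 0. -0. -1.] yaw -0.1748
pred [279.9 216. ] 45.0
circle 279.0 216.0 43.001812 [0.4623 0.0824 0.1   ]
circle 279.0 216.0 18.489594 [0.4623 0.0824 0.1   ]
circle 273.0 200.0 44.29157 [0.4602 0.0947 0.1   ]
circle 273.0 200.0 27.13647 [0.4602 0.0947 0.1   ]
```

Aligned over tin C. Grasping it and lifting it about 20 cm.

Emit:
jog_arm([
  {"tx": 0, "ty": 0, "tz": -20, "wx": 0, "wy": 0, "wz": 0, "hand": 85},
  {"tx": 0, "ty": 0, "tz": -28, "wx": 0, "wy": 0, "wz": 0, "hand": 85},
  {"tx": 0, "ty": 0, "tz": -28, "wx": 0, "wy": 0, "wz": 0, "hand": 85},
  {"tx": 0, "ty": 0, "tz": -25, "wx": 0, "wy": 0, "wz": 0, "hand": 85},
  {"tx": 0, "ty": 0, "tz": -20, "wx": 0, "wy": 0, "wz": 0, "hand": 85},
  {"tx": 0, "ty": 0, "tz": -10, "wx": 0, "wy": 0, "wz": 0, "hand": 85},
  {"tx": 0, "ty": 0, "tz": -4, "wx": 0, "wy": 0, "wz": 0, "hand": 85},
  {"tx": 0, "ty": 0, "tz": 0, "wx": 0, "wy": 0, "wz": 0, "hand": 75},
])

```text
t: 23.53
tcp_pos: [0.4626, 0.081, 0.055]
ee_rot: [-0.0, 0.767, 0.641, -0.001]
contact_force: [-0.5, -0.2, -0.7]
opening: 0.886
grip_force: 0.0
```

Emit:
jog_arm([
  {"tx": 0, "ty": 0, "tz": 0, "wx": 0, "wy": 0, "wz": 0, "hand": 64},
  {"tx": 0, "ty": 0, "tz": 0, "wx": 0, "wy": 0, "wz": 0, "hand": 50},
  {"tx": 0, "ty": 0, "tz": 0, "wx": 0, "wy": 0, "wz": 0, "hand": 50},
  {"tx": 0, "ty": 0, "tz": 0, "wx": 0, "wy": 0, "wz": 0, "hand": 50},
  {"tx": 0, "ty": 0, "tz": 0, "wx": 0, "wy": 0, "wz": 0, "hand": 50},
  {"tx": 0, "ty": 0, "tz": 0, "wx": 0, "wy": 0, "wz": 0, "hand": 50},
])

```text
t: 24.03
tcp_pos: [0.4632, 0.0817, 0.0566]
ee_rot: [0.001, 0.767, 0.642, 0.0]
contact_force: [-2.1, -2.3, 6.6]
opening: 0.74
grip_force: 45.6
```

Emit:
jog_arm([
  {"tx": 0, "ty": 0, "tz": 10, "wx": 0, "wy": 0, "wz": 0, "hand": 50},
  {"tx": 0, "ty": 0, "tz": 20, "wx": 0, "wy": 0, "wz": 0, "hand": 50},
  {"tx": 0, "ty": 0, "tz": 30, "wx": 0, "wy": 0, "wz": 0, "hand": 50},
  {"tx": 0, "ty": 0, "tz": 35, "wx": 0, "wy": 0, "wz": 0, "hand": 50},
  {"tx": 0, "ty": 0, "tz": 35, "wx": 0, "wy": 0, "wz": 0, "hand": 50},
  {"tx": 0, "ty": 0, "tz": 30, "wx": 0, "wy": 0, "wz": 0, "hand": 50},
  {"tx": 0, "ty": 0, "tz": 15, "wx": 0, "wy": 0, "wz": 0, "hand": 50},
  {"tx": 0, "ty": 0, "tz": 5, "wx": 0, "wy": 0, "wz": 0, "hand": 50},
])

```text
t: 24.7
tcp_pos: [0.4636, 0.0822, 0.2386]
ee_rot: [0.001, 0.767, 0.642, 0.002]
contact_force: [0.6, 0.9, -4.7]
opening: 0.741
grip_force: 46.0
```

Emit:
jog_arm([
  {"tx": 0, "ty": 0, "tz": 0, "wx": 0, "wy": 0, "wz": 0, "hand": 50},
  {"tx": 0, "ty": 0, "tz": 0, "wx": 0, "wy": 0, "wz": 0, "hand": 50},
  {"tx": 0, "ty": 0, "tz": 0, "wx": 0, "wy": 0, "wz": 0, "hand": 50},
  {"tx": 0, "ty": 0, "tz": 0, "wx": 0, "wy": 0, "wz": 0, "hand": 50},
  {"tx": 0, "ty": 0, "tz": 0, "wx": 0, "wy": 0, "wz": 0, "hand": 50},
  {"tx": 0, "ty": 0, "tz": 0, "wx": 0, "wy": 0, "wz": 0, "hand": 50},
])

```text
t: 25.2
tcp_pos: [0.4625, 0.082, 0.2351]
ee_rot: [-0.0, 0.767, 0.642, -0.0]
contact_force: [-0.6, -0.8, -4.7]
opening: 0.745
grip_force: 46.1
```

```bash
python3 - <<'E'
from h import *
heft(); st(); cv2.imwrite("pics/side2.png",eyes.capture("side"))
E
```

```text
F [ 0.2   0.19 -4.05] sd [0.54 0.37 0.52] tau [-4.5849e+01  3.5704e+01  1.0000e-03] sd [0.029 0.042 0.002]
t25.70 tcp [0.4627 0.082  0.2358] F [ 0.18 -0.09 -4.62] open 63.9 grip 46.07206433429383 z [ 0. -0. -1.] yaw -0.1768
```

View pics/side2.png

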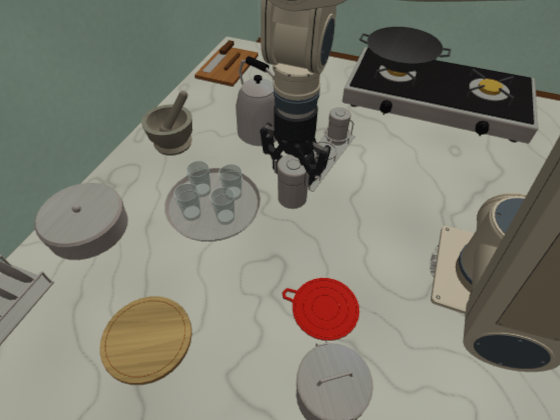

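Side view: the far tin stands upright in its ring near (339,122), the full tin is held up at (293,182), and the kettle, glasses and other items look unmoved. Ring_1 is hidden behind the gripper, so I'll check it from the top.

```bash
python3 - <<'E'
from h import *
im=eyes.capture("top"); cv2.imwrite("pics/top3.png",cv2.resize(im[100:300,230:480],None,fx=3,fy=3,interpolation=cv2.INTER_CUBIC))
c=eyes.calibration("top")
for p in [(.4999,-.165,.104),(.4663,-.3514,.104)]: print((proj(c,p)-[230,100])*3)
E
```

```text
[400.45371673 347.87521551]
[620.03997489 392.49449218]
```

View pics/top3.png

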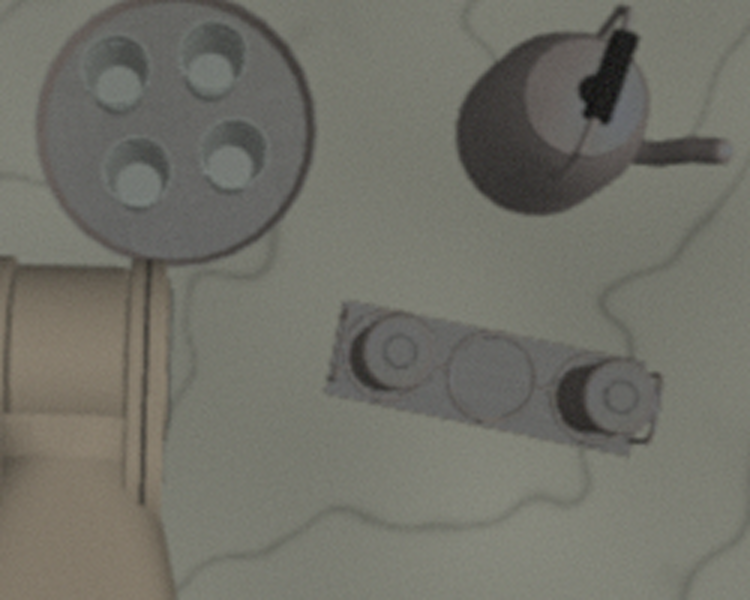

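Both light tins stand upright in the end rings, with lids near (400,352) and (621,397) where predicted. The kettle and glasses haven't moved. Handing in.

```bash
python3 -c "
from plant import robot
print(robot.close_job())"
```

```text
the job is handed in; nothing more can be done
None
```

I handed the job in with the heaviest tin (C, about 0.4 kg) held upright and still about 18 cm above the ledge, and the two light tins (A about 190 g, B about 168 g) standing released in ring_1 and ring_3, after about 26 s on the robot clock.

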